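# Load the sampler tray in reverse order

### The arm

A 6-joint arm with a two-finger parallel gripper is mounted at the origin on the work surface. World frame = base frame: x ahead of the robot, y to its left, z up, the work surface at z = 0. Lengths are in mm, angles in degrees, forces in N, time in s.
With the tool pointing down it reaches from about 300 to 850 mm from the base axis. Payload 4.2 kg.
Tool frame: the origin (TCP) lies midway between the tips of the shut fingers; the grasp point (between the pads) lies 19 mm behind it (env.grip_point_offset is the distance from the TCP to the grasp point, in mm); z points along the fingers, x is the direction in which the jaws open and shut, and the axes are right-handed (so a half turn about z gives the same grasp; the last joint's range is limited). The gripper opens to 91 mm and grips with 3 to 60 N. Pads are 32 mm wide; open, the fingers measure 118 mm over their backs; the gripper's body (76 mm by 178 mm) begins 60 mm behind the grasp point.
Start: joints at [-73.568, 18.312, 89.639, -0, 72.044, -1.146], TCP at [173.659, -548.166, 213.976] pointing down, gripper open.
Joint ranges: [-177.97, 177.97], [-48.28, 115.42], [12.27, 149.76], [-77.06, 257.06], [2.81, 150.46], [-146.56, 146.56]. Speed limits (degrees/s): [147.25, 147.25, 180, 180, 180, 180].

### API

Orientations are given as [roll, pitch, yaw] about the fixed x, y, z axes, in that order (R = Rz(yaw) Ry(pitch) Rx(roll)).
In Python, from workcell import env gives the robot as it stands.
- The arm moves only by the shell command python3 -m pendant 'ROWS' [FORCE]. ROWS is JSON, a list of rows, each an object with "xyz": the shift along the tool's x, y, z in m, a list of three; "roll": the turn about the tool's z in degrees; "jaw": the closure, from 0 (fully open) to 1 (shut). A call has exactly 8 rows; each row is the pose to reach, as a shift and turn from the pose commanded when the call began, along the tool's axes at that moment; what a row does not reach only later rows make up. A row lasts 1/8 s, in which the tool goes at most 62.5 mm and 10.7 degrees, less where a joint would pass 70% of its speed; a pose out of reach is approached as far as the arm can. A call with a gripper value outside its range is refused whole. The fingers move at their own pace and stop on an object; FORCE is the grip in N (left out, the last holds). Time passes only in rows, so rows that repeat a pose let the fingers close, or fill a call up. It gives the time, the measured TCP pose, the force and the opening at its end, in the units of the state.
- env.state(): the state, without advancing time (a new reading comes with each control period).
- env.grab_frame(name): name is "scene" or "top"; returns (picture, depth): 400x640x3 uint8, blue, green, red; 400x640 float32, mm along the optical axis (not along the pixel's ray), 0 where there is no reading.
- env.camera_params(name): a dict with "camera_matrix" (3x3 intrinsics, pixels), "cam_to_world" (4x4, takes a point from camera to world coordinates). Camera axes: x right, y up, looking along -z (the intrinsics and any distortion apply to the point x, -y, -z); pixel columns grow to the right and rows downward; lengths in mm; the calibration is good to about 2 mm. A picture is of the moment at which its call begins. camera_params takes no time and is no camera call.
- env.job_done(): hands the job in, once; it reports no verdict.
The state is a dict: "time_s": time; "qpos": joint angles; "qvel": joint speeds; "effort": joint torques, N m; "ee_pos": TCP position; "ee_rot": TCP orientation; "force": force on the tool from outside, world axes, zero at the start; "torque": the same for the moment, N m; "gripper_width": finger opening in mm.
Only numpy, scipy, OpenCV 4.12 (cv2) and the standard library are available. Lean on these libraries where they do the work, as an engineer would, in place of code of your own. Each camera call takes 0.05 s, during which the arm holds its last target. There are 200 camera calls.

### The job

Move the four samples from the sleeves of the aluminium carrier into the four compartments of the grey tray in reverse order: the sample nearest the carrier's handle goes into the compartment farthest from the tray's handle, the next one beside it, and so on, until the sample farthest from the carrier's handle stands nearest the tray's handle. Set each one down gently on the floor of its compartment without tipping it over or dropping it, and leave all four standing upright and let go.

Things in the scene. Friction and masses are not known exactly. Their poses are not given: they have to be found in the camera images.
- jar_mid (a point): Short wide round sample jar of amber glass with a white cap as wide as the jar: 72 mm high, glass 44 mm and cap 45 mm in diameter, cap 22 mm high, about 120 g. Its point lies on the vertical axis, half-way up; z is up along the axis. Loose. Its foot starts 15 mm above the carrier's underside.
- slim_mid (a point): Slim tall round sample bottle of amber glass with a white cap: 96 mm high, glass 30 mm in diameter up to 72 mm, cap 26 mm in diameter and 24 mm high, about 80 g. Its point lies on the vertical axis, half-way up; z is up along the axis. Loose. Its foot starts 15 mm above the carrier's underside.
- square_mid (a point): Square sample bottle of amber glass with a round white cap: 86 mm high, glass 38 x 38 mm up to 56 mm (sides along its x and y, which start along the carrier's), short neck 24 mm in diameter, then a cap 28 mm in diameter and 24 mm high at the top, about 130 g. Its point lies on the vertical axis, half-way up; z is up along the axis. Loose. Its foot starts 16 mm above the carrier's underside.
- flask_mid (a point): Conical sample flask of amber glass with a white stopper: 90 mm high, foot 50 mm in diameter, tapering to a straight neck 22 mm in diameter from 46 to 66 mm height, then a stopper 26 mm in diameter and 24 mm high at the top; the cone gives no grip. About 100 g. Its point lies on the vertical axis, half-way up; z is up along the axis. Loose. Its foot starts 15 mm above the carrier's underside.
- sleeve_jar: Dark steel sleeve in which the jar stands at the start, fixed to the carrier at one of its four places (dealt out afresh each time); it stays there, so it shows where the sample came from. Round, 58 mm outside, 50 mm bore, 20 mm high; origin at the centre of its underside, 12 mm above the carrier's underside.
- sleeve_slim: Dark steel sleeve in which the slim bottle stands at the start, fixed to the carrier at one of its four places (dealt out afresh each time); it stays there, so it shows where the sample came from. Round, 44 mm outside, 36 mm bore, 20 mm high; origin at the centre of its underside, 12 mm above the carrier's underside.
- sleeve_square: Dark steel sleeve in which the square bottle stands at the start, fixed to the carrier at one of its four places (dealt out afresh each time); it stays there, so it shows where the sample came from. Square, 52 mm outside, 44 mm inside, 20 mm high; origin at the centre of its underside, 12 mm above the carrier's underside.
- sleeve_flask: Dark steel sleeve in which the flask stands at the start, fixed to the carrier at one of its four places (dealt out afresh each time); it stays there, so it shows where the sample came from. Round, 64 mm outside, 56 mm bore, 20 mm high; origin at the centre of its underside, 12 mm above the carrier's underside.
- carrier: Aluminium sample carrier, fixed: a flat bar 80 x 284 x 12 mm, long along its y, black U handle on its +y end (28 mm further out), four sleeves in a row centred at x = 0, y = +105, +35, -35, -105 mm (first: nearest the handle), reaching 32 mm above its underside. Origin: centre of its underside, z up. Fingers that close along its x stay clear of the neighbouring samples.
- tray: Grey plastic tray, fixed, before or behind the carrier: 74 x 284 mm, long along its y, black U handle on its +y end (28 mm further out), four open compartments in a row centred at x = 0, y = +105, +35, -35, -105 mm (first: nearest the handle), each 66 x 66 mm inside. Floor 8 mm, top of its 4 mm walls 30 mm above its underside. Origin: centre of its underside, z up.

How it is judged (in metres and radians):
At the end, for the whole second after the job is handed in: Each sample stands in the compartment whose place, counted from the tray's handle, is the reverse of its sleeve's place counted from the carrier's handle: centre within 22 mm of the compartment's along and across, foot within 5 mm of the floor, upright within 0.1 rad, at rest, let go (((y of sleeve_jar in the frame of carrier between 0.095 and 0.115 m and y of jar_mid in the frame of tray between -0.127 and -0.083 m) or (y of sleeve_jar in the frame of carrier between 0.025 and 0.045 m and y of jar_mid in the frame of tray between -0.057 and -0.013 m) or (y of sleeve_jar in the frame of carrier between -0.045 and -0.025 m and y of jar_mid in the frame of tray between 0.013 and 0.057 m) or (y of sleeve_jar in the frame of carrier between -0.115 and -0.095 m and y of jar_mid in the frame of tray between 0.083 and 0.127 m)) and x of jar_mid in the frame of tray between -0.022 and 0.022 m and z of jar_mid in the frame of tray between 0.039 and 0.049 m and angle between each of jar_mid, slim_mid, square_mid, flask_mid's own z axis and vertical below 0.1 rad and linear speed of each of jar, slim, square, flask below 0.02 m/s and angular speed of each of jar, slim, square, flask below 0.2 rad/s and contact force between each of jar, slim, square, flask and the fingers below 0.05 N and ((y of sleeve_slim in the frame of carrier between 0.095 and 0.115 m and y of slim_mid in the frame of tray between -0.127 and -0.083 m) or (y of sleeve_slim in the frame of carrier between 0.025 and 0.045 m and y of slim_mid in the frame of tray between -0.057 and -0.013 m) or (y of sleeve_slim in the frame of carrier between -0.045 and -0.025 m and y of slim_mid in the frame of tray between 0.013 and 0.057 m) or (y of sleeve_slim in the frame of carrier between -0.115 and -0.095 m and y of slim_mid in the frame of tray between 0.083 and 0.127 m)) and x of slim_mid in the frame of tray between -0.022 and 0.022 m and z of slim_mid in the frame of tray between 0.051 and 0.061 m and ((y of sleeve_square in the frame of carrier between 0.095 and 0.115 m and y of square_mid in the frame of tray between -0.127 and -0.083 m) or (y of sleeve_square in the frame of carrier between 0.025 and 0.045 m and y of square_mid in the frame of tray between -0.057 and -0.013 m) or (y of sleeve_square in the frame of carrier between -0.045 and -0.025 m and y of square_mid in the frame of tray between 0.013 and 0.057 m) or (y of sleeve_square in the frame of carrier between -0.115 and -0.095 m and y of square_mid in the frame of tray between 0.083 and 0.127 m)) and x of square_mid in the frame of tray between -0.022 and 0.022 m and z of square_mid in the frame of tray between 0.046 and 0.056 m and ((y of sleeve_flask in the frame of carrier between 0.095 and 0.115 m and y of flask_mid in the frame of tray between -0.127 and -0.083 m) or (y of sleeve_flask in the frame of carrier between 0.025 and 0.045 m and y of flask_mid in the frame of tray between -0.057 and -0.013 m) or (y of sleeve_flask in the frame of carrier between -0.045 and -0.025 m and y of flask_mid in the frame of tray between 0.013 and 0.057 m) or (y of sleeve_flask in the frame of carrier between -0.115 and -0.095 m and y of flask_mid in the frame of tray between 0.083 and 0.127 m)) and x of flask_mid in the frame of tray between -0.022 and 0.022 m and z of flask_mid in the frame of tray between 0.048 and 0.058 m); the robot touches nothing.
It fails at once if a sample is tipped over (more than 45 degrees) (angle between any of jar_mid, slim_mid, square_mid, flask_mid's own z axis and vertical above 0.785 rad).
It fails at once if a sample is dropped into the tray (falls freely faster than 0.45 m/s, that is from more than 10 mm) ((contact force between jar and the fingers below 0.02 N and linear speed of jar above 0.45 m/s and x of jar_mid in the frame of tray between -0.06 and 0.06 m and y of jar_mid in the frame of tray between -0.16 and 0.16 m) or (contact force between slim and the fingers below 0.02 N and linear speed of slim above 0.45 m/s and x of slim_mid in the frame of tray between -0.06 and 0.06 m and y of slim_mid in the frame of tray between -0.16 and 0.16 m) or (contact force between square and the fingers below 0.02 N and linear speed of square above 0.45 m/s and x of square_mid in the frame of tray between -0.06 and 0.06 m and y of square_mid in the frame of tray between -0.16 and 0.16 m) or (contact force between flask and the fingers below 0.02 N and linear speed of flask above 0.45 m/s and x of flask_mid in the frame of tray between -0.06 and 0.06 m and y of flask_mid in the frame of tray between -0.16 and 0.16 m)).
It also fails if it takes over 106 s, if anything falls off the work surface, if the arm or the gripper's body presses on something with over 40 N, if the wrist force passes 120 N, or if a joint passes its speed limit or range.

## Working session

There is one attempt and no reset: what is moved stays moved. The work goes in short steps, Python scripts to look and compute and a shell command to move; the robot and the scene stay as the last step left them, time stands still between calls to the robot, and variables do not carry over. Pictures are saved under pics/ and viewed, about 12 in all and at most 16, crops included, and the job is handed in when it is done.

```bash
ls; mkdir -p pics; python3 - <<'E'
from workcell import env
import cv2,numpy as np
for n in("scene","top"):
    p,d=env.grab_frame(n); cv2.imwrite(f"pics/{n}0.png",p); np.save(f"pics/{n}0.npy",d)
    c=env.camera_params(n); print(n,np.round(c["camera_matrix"],1).tolist(),np.round(c["cam_to_world"],3).tolist(),[k for k in c])
print(env.state())
E
```

```text
pics
scene [[378.4, 0.0, 320.0], [0.0, 378.4, 201.0], [0.0, 0.0, 1.0]] [[0.463, -0.479, 0.746, 1091.136], [0.886, 0.258, -0.385, -322.97], [-0.009, 0.839, 0.544, 476.112], [0.0, 0.0, 0.0, 1.0]] ['camera_matrix', 'cam_to_world']
top [[419.8, 0.0, 327.6], [0.0, 419.8, 202.8], [0.0, 0.0, 1.0]] [[0.0, 0.998, -0.068, 499.576], [-1.0, 0.002, 0.027, -11.575], [0.028, 0.068, 0.997, 796.16], [0.0, 0.0, 0.0, 1.0]] ['camera_matrix', 'cam_to_world']
{'time_s': 0.1, 'qpos': array([-7.35696956e+01,  1.83484425e+01,  8.96978683e+01,  6.04890625e-04,
        7.20452362e+01, -1.14728191e+00]), 'qvel': array([ 0.11383935, -0.14236379, -0.19510302,  0.06259658,  0.01369051,
       -0.02044045]), 'effort': array([ 1.83523161e-04, -4.13332558e+01, -2.32509649e+01,  7.29378755e-02,
        4.22189513e-02, -5.32126364e-05]), 'ee_pos': array([ 173.51303648, -547.7278678 ,  213.21019669]), 'ee_rot': array([-1.79997592e+02,  9.15170871e-02, -7.24225987e+01]), 'force': array([-0.06019115,  0.40540901,  0.54691837]), 'torque': array([-0.04190471,  0.00151086,  0.01532116]), 'gripper_width': 91.33326231522804}
```

View pics/top0.png

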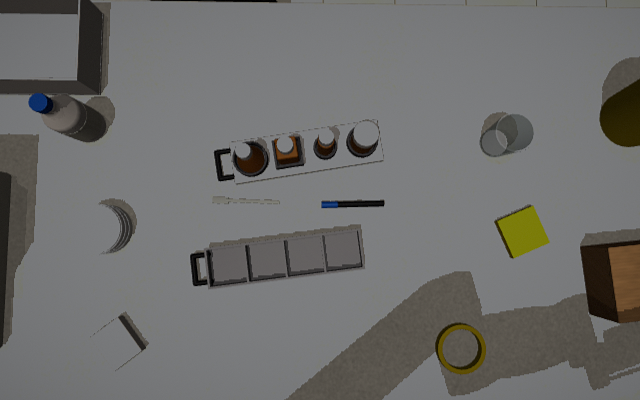

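View pics/scene0.png

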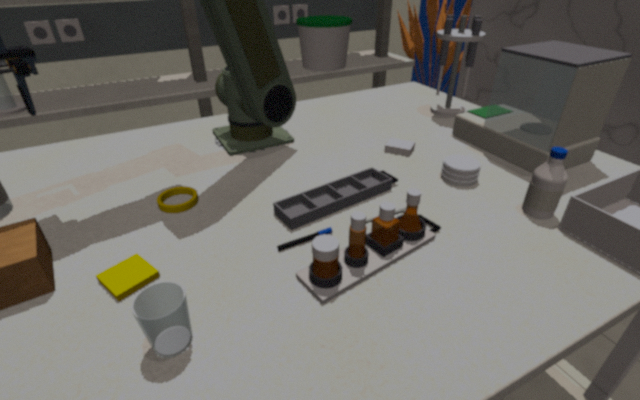

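The top view shows the carrier at about (300,150) with its handle on the left at (223,164). From the handle the order is flask, square, slim, jar. The tray is at about (285,255), also with its handle on the left at (198,268). Next I measure both poses.

```bash
cat > h.py <<'E'
import cv2,numpy as np
from workcell import env
def cloud(n,d):
    c=env.camera_params(n);K=c["camera_matrix"];T=c["cam_to_world"]
    v,u=np.mgrid[:400,:640]
    P=np.stack([(u-K[0,2])/K[0,0]*d,-(v-K[1,2])/K[1,1]*d,-d],-1)
    return P@T[:3,:3].T+T[:3,3]
def ray(n,u,v,z):
    c=env.camera_params(n);K=c["camera_matrix"];T=c["cam_to_world"]
    r=T[:3,:3]@np.array([(u-K[0,2])/K[0,0],-(v-K[1,2])/K[1,1],-1]);o=T[:3,3]
    return o+r*(z-o[2])/r[2]
E
python3 - <<'E'
from h import *
p=cv2.imread("pics/top0.png");d=np.load("pics/top0.npy");C=cloud("top",d)
Z=C[...,2]
print("table",np.median(Z[200:225,400:480]),"tray floor",np.median(Z[255:262,260:275]),"carrier plate",np.median(Z[172:177,270:330]))
def rect(m,box,name):
    M=np.zeros((400,640),np.uint8);x0,x1,y0,y1=box;M[y0:y1,x0:x1]=m[y0:y1,x0:x1]*255
    cs,_=cv2.findContours(M,0,1);c=max(cs,key=cv2.contourArea)
    XY=C[...,:2][c[:,0,1],c[:,0,0]].astype(np.float32);r=cv2.minAreaRect(XY);print(name,r)
hsv=cv2.cvtColor(p,cv2.COLOR_BGR2HSV)
for y,x in((260,270),(245,210),(245,250),(180,300),(220,300)):print(y,x,p[y,x],np.round(C[y,x]))
rect(Z>18,(203,380,215,300),"tray>18");rect(Z>4,(203,380,215,300),"tray>4")
rect((Z>6),(229,400,110,190),"carr>6")
# white caps
for n,z,(x0,x1,y0,y1) in(("flask",105,(230,262,130,165)),("square",102,(272,300,130,155)),("slim",111,(310,340,122,150)),("jar",87,(345,385,115,160))):
    m=(hsv[y0:y1,x0:x1,1]<60)&(hsv[y0:y1,x0:x1,2]>90)&(Z[y0:y1,x0:x1]>z-14)
    v,u=np.nonzero(m);print(n,len(u),u.mean()+x0,v.mean()+y0,ray("top",u.mean()+x0,v.mean()+y0,z),np.median(Z[y0:y1,x0:x1][m]), np.median(C[y0:y1,x0:x1][m],0))
E
python3 - <<'E'
import cv2
p=cv2.imread("pics/top0.png")[100:300,180:400];cv2.imwrite("pics/c1.png",cv2.resize(p,None,fx=3.5,fy=3,interpolation=2)[:600,:800])
E
```

```text
table 1.4658593426069615 tray floor 9.400998796189015 carrier plate 3.332781195514883
260 270 [96 97 99] [447.  74.   8.]
245 210 [77 86 90] [474. 187.  -1.]
245 250 [93 94 97] [475. 111.   8.]
180 300 [127 126 126] [597.  19.   4.]
220 300 [125 127 126] [521.  19.   1.]
tray>18 ((452.8861999511719, 50.69770812988281), (76.86787414550781, 294.2137145996094), 7.269809246063232)
tray>4 ((450.00384521484375, 48.556114196777344), (81.3479232788086, 301.1900634765625), 8.040166854858398)
carr>6 ((595.52197265625, 1.973876953125), (193.73646545410156, 293.5132141113281), 9.46534252166748)
flask 183 242.2568306010929 149.82513661202185 [634.64435837 110.77326035 105.        ] 106.07428546474875 [634.20395876 110.88536233 106.07428546]
square 207 284.33816425120773 143.56521739130434 [646.19589079  41.57471091 102.        ] 103.2712321438953 [645.58024559  41.93482491 103.27123214]
slim 186 325.94086021505376 135.71505376344086 [657.86126042 -27.67357777 111.        ] 112.30479643866772 [657.21849501 -27.73345568 112.30479644]
jar 508 365.70866141732284 132.83858267716536 [668.86917166 -96.56159715  87.        ] 88.25645607421313 [668.40023023 -96.83700924  88.25645607]
```

View pics/c1.png

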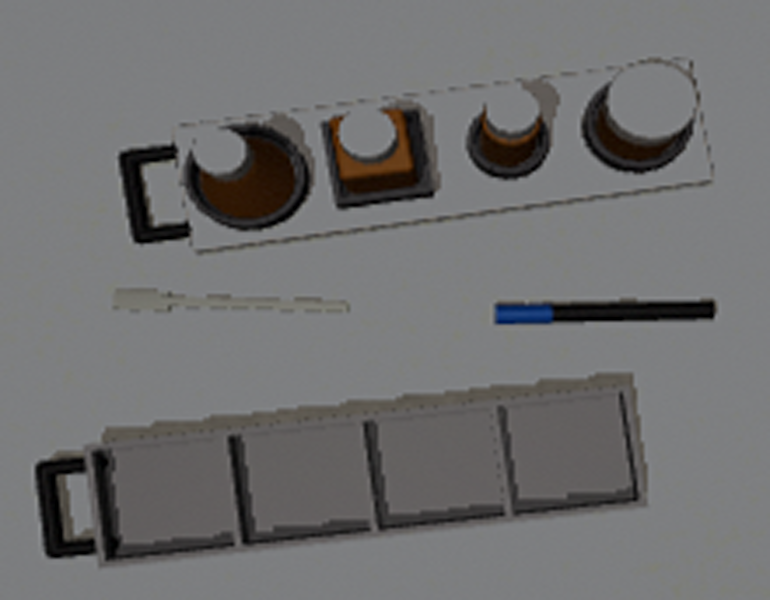

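The crop shows the caps, sleeves and tray rim clearly. The rim corners are at about (206,248), (361,228), (364,268) and (209,289) in the full frame.

```bash
python3 - <<'E'
from h import *
c=[ray("top",u,v,30)[:2] for u,v in((205.7,248.3),(360.6,227.5),(364.3,267.7),(208.6,289))]
c=np.array(c);print(c);print(c.mean(0),np.linalg.norm(c[1]-c[0]),np.linalg.norm(c[2]-c[3]),np.linalg.norm(c[3]-c[0]),np.linalg.norm(c[2]-c[1]))
a=(c[0]+c[3]-c[1]-c[2]);print("yaw",np.degrees(np.arctan2(-a[0],a[1])))
d=np.load("pics/top0.npy");C=cloud("top",d);Z=C[...,2]
# local wall positions: rim points by depth in tray frame
y=np.radians(8.0);m=(Z>20)&(Z<36);m[:,:203]=0;m[:,368:]=0;m[:222]=0;m[295:]=0
for yd in (7.5,8,8.5):
    y=np.radians(yd);P=C[m][:,:2]-c.mean(0);X=P@[np.cos(y),np.sin(y)];Y=P@[-np.sin(y),np.cos(y)]
    print(yd,np.percentile(X,[1,99]),np.percentile(Y,[1,99]),len(X))
    for s in(-140,-70,0,70,140):
        k=(abs(Y-s)<12)&(abs(X)<25);print(s,k.sum(),np.round(np.median(Y[k]),1),end=" ")
    for y0 in(-105,-35,35,105):
        for s in(-35,35):
            k=(abs(X-s)<10)&(abs(Y-y0)<25);print((s,y0),np.round(np.median(X[k]),1),end=" ")
    print()
s=env.state();print(s["ee_pos"],s["ee_rot"])
E
```

```text
[[469.51162088 187.04341018]
 [507.09633888 -92.99800787]
 [434.25753002 -99.36111112]
 [396.99302137 180.43721618]]
[451.96462778  43.78037684] 282.5523081699952 282.26892773377847 72.81887855307893 73.11621679915234
yaw 7.615148402716455
7.5 [-36.51516426  37.49680431] [-139.54834701  143.41891607] 1336
-140 76 -137.6 -70 61 -68.2 0 76 1.4 70 90 71.0 140 111 140.5 (-35, -105) -34.6 (35, -105) 35.0 (-35, -35) -34.2 (35, -35) 35.3 (-35, 35) -33.8 (35, 35) 35.6 (-35, 105) -33.5 (35, 105) 36.0 
8 [-37.30380218  38.29301298] [-139.59332883  143.43911194] 1336
-140 77 -137.6 -70 63 -68.2 0 76 1.4 70 90 71.0 140 112 140.6 (-35, -105) -35.4 (35, -105) 34.2 (-35, -35) -34.5 (35, -35) 35.0 (-35, 35) -33.4 (35, 35) 36.0 (-35, 105) -32.6 (35, 105) 36.9 
8.5 [-38.22203817  39.22821696] [-139.56420424  143.42738443] 1336
-140 78 -137.7 -70 64 -68.2 0 76 1.5 70 89 71.0 140 112 140.6 (-35, -105) -36.3 (35, -105) 33.3 (-35, -35) -34.8 (35, -35) 34.8 (-35, 35) -33.2 (35, 35) 36.2 (-35, 105) -31.6 (35, 105) 37.8 
[ 173.51303648 -547.7278678   213.21019669] [-1.79997592e+02  9.15170871e-02 -7.24225987e+01]
```

```bash
cat >> h.py <<'E'
def rz():
    s=env.state();return s,np.radians(s["ee_rot"][2])
def go(x,y,z,yaw=9.4):
    s,a=rz();d=np.array([x,y,z])-s["ee_pos"]
    print("shift m",np.round([d[0]*np.cos(a)+d[1]*np.sin(a),d[0]*np.sin(a)-d[1]*np.cos(a),-d[2]],1)/1000,"roll",round(s["ee_rot"][2]-yaw,1),"t",s["time_s"],"at",np.round(s["ee_pos"],1))
E
python3 -m pendant '[{"xyz":[-0.015,-0.03,0.001],"roll":-4,"jaw":0},{"xyz":[-0.035,-0.075,0.002],"roll":-10,"jaw":0},{"xyz":[-0.058,-0.125,0.004],"roll":-17,"jaw":0},{"xyz":[-0.081,-0.175,0.005],"roll":-24,"jaw":0},{"xyz":[-0.104,-0.225,0.006],"roll":-31,"jaw":0},{"xyz":[-0.127,-0.275,0.008],"roll":-38,"jaw":0},{"xyz":[-0.150,-0.325,0.009],"roll":-45,"jaw":0},{"xyz":[-0.168,-0.365,0.010],"roll":-50,"jaw":0}]' 12
python3 -c "from h import *; go(668.9,-96.6,190)"
```

```text
time_s: 1.1
ee_pos: [472.1, -276.0, 203.6]
ee_rot: [-180.0, 0.0, -22.2]
force: [0.6, -0.2, 0.1]
gripper_width: 91.1
shift m [ 0.1145 -0.2405  0.0136] roll -31.6 t 1.1 at [ 472.1 -276.   203.6]
```

```bash

python3 -m pendant '[{"xyz":[0.020,-0.042,0.002],"roll":-6,"jaw":0},{"xyz":[0.040,-0.084,0.004],"roll":-11,"jaw":0},{"xyz":[0.060,-0.126,0.006],"roll":-16,"jaw":0},{"xyz":[0.080,-0.168,0.009],"roll":-22,"jaw":0},{"xyz":[0.098,-0.205,0.012],"roll":-27,"jaw":0},{"xyz":[0.110,-0.230,0.014],"roll":-30,"jaw":0},{"xyz":[0.1145,-0.2405,0.014],"roll":-31.6,"jaw":0},{"xyz":[0.1145,-0.2405,0.014],"roll":-31.6,"jaw":0}]'
python3 - <<'E'
from h import *
go(668.9,-96.6,51)
p,d=env.grab_frame("scene");cv2.imwrite("pics/s1.png",cv2.resize(p[130:330,220:480],None,fx=3,fy=3,interpolation=2))
E
```

```text
time_s: 2.1
ee_pos: [668.2, -99.1, 189.5]
ee_rot: [180.0, 0.1, 9.2]
force: [-1.3, 0.2, 0.3]
gripper_width: 91.2
shift m [ 0.0011 -0.0023  0.1385] roll -0.2 t 2.1 at [668.2 -99.1 189.5]
```

View pics/s1.png

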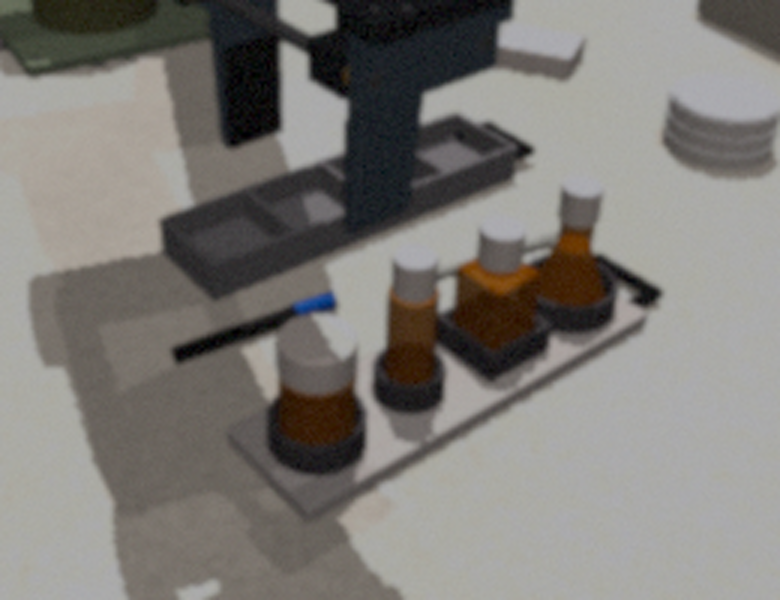

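The fingers straddle the jar (crop (315,390)) along the carrier's x. Going down.

```bash

python3 -m pendant '[{"xyz":[0.001,-0.001,0.015],"roll":0,"jaw":0},{"xyz":[0.001,-0.002,0.040],"roll":0,"jaw":0},{"xyz":[0.001,-0.002,0.065],"roll":0,"jaw":0},{"xyz":[0.001,-0.002,0.090],"roll":0,"jaw":0},{"xyz":[0.001,-0.002,0.110],"roll":0,"jaw":0},{"xyz":[0.001,-0.002,0.125],"roll":0,"jaw":0},{"xyz":[0.001,-0.002,0.136],"roll":0,"jaw":0},{"xyz":[0.001,-0.002,0.138],"roll":0,"jaw":0}]'
python3 -m pendant '[{"xyz":[0,0,0],"roll":0,"jaw":0.15},{"xyz":[0,0,0],"roll":0,"jaw":0.3},{"xyz":[0,0,0],"roll":0,"jaw":0.4},{"xyz":[0,0,0],"roll":0,"jaw":0.45},{"xyz":[0,0,0],"roll":0,"jaw":0.5},{"xyz":[0,0,0],"roll":0,"jaw":0.55},{"xyz":[0,0,0],"roll":0,"jaw":0.6},{"xyz":[0,0,0],"roll":0,"jaw":0.6}]' 12
```

```text
time_s: 3.15
ee_pos: [668.7, -97.2, 51.3]
ee_rot: [-180.0, 0.1, 9.2]
force: [0.3, 0.5, -0.6]
gripper_width: 91.4
time_s: 4.15
ee_pos: [669.1, -97.0, 52.0]
ee_rot: [180.0, -0.0, 9.2]
force: [-1.2, -0.4, 0.9]
gripper_width: 44.6
```

```bash

python3 -m pendant '[{"xyz":[0,0,-0.005],"roll":0,"jaw":0.6},{"xyz":[0,0,-0.015],"roll":0,"jaw":0.6},{"xyz":[0,0,-0.030],"roll":0,"jaw":0.6},{"xyz":[0,0,-0.05],"roll":0,"jaw":0.6},{"xyz":[0,0,-0.07],"roll":0,"jaw":0.6},{"xyz":[0,0,-0.087],"roll":0,"jaw":0.6},{"xyz":[0,0,-0.1],"roll":0,"jaw":0.6},{"xyz":[0,0,-0.105],"roll":0,"jaw":0.6}]'
python3 -m pendant '[{"xyz":[-0.010,-0.014,0],"roll":0,"jaw":0.6},{"xyz":[-0.03,-0.045,0],"roll":0.5,"jaw":0.6},{"xyz":[-0.058,-0.086,0],"roll":1,"jaw":0.6},{"xyz":[-0.088,-0.131,0],"roll":1.5,"jaw":0.6},{"xyz":[-0.118,-0.176,0],"roll":2,"jaw":0.6},{"xyz":[-0.146,-0.217,0],"roll":2,"jaw":0.6},{"xyz":[-0.168,-0.250,0],"roll":2,"jaw":0.6},{"xyz":[-0.182,-0.271,0],"roll":2,"jaw":0.6}]'
python3 - <<'E'
from h import *
go(439.3,149.2,45,7.2)
E
```

```text
time_s: 5.15
ee_pos: [669.4, -97.0, 158.1]
ee_rot: [180.0, -0.1, 9.2]
force: [0.6, -0.1, -1.1]
gripper_width: 44.6
time_s: 6.15
ee_pos: [442.9, 142.7, 156.2]
ee_rot: [-180.0, 0.1, 7.3]
force: [-0.5, 0.6, -1.8]
gripper_width: 44.4
shift m [-0.0028 -0.0069  0.1112] roll 0.1 t 6.15 at [442.9 142.7 156.2]
```

```bash

python3 -m pendant '[{"xyz":[-0.003,-0.005,0.010],"roll":0,"jaw":0.6},{"xyz":[-0.004,-0.008,0.030],"roll":0,"jaw":0.6},{"xyz":[-0.004,-0.008,0.05],"roll":0,"jaw":0.6},{"xyz":[-0.004,-0.008,0.068],"roll":0,"jaw":0.6},{"xyz":[-0.004,-0.008,0.082],"roll":0,"jaw":0.6},{"xyz":[-0.004,-0.008,0.093],"roll":0,"jaw":0.6},{"xyz":[-0.004,-0.008,0.099],"roll":0,"jaw":0.6},{"xyz":[-0.004,-0.008,0.100],"roll":0,"jaw":0.6}]'
python3 - <<'E'
from h import *
go(439.3,149.2,45,7.2)
p,d=env.grab_frame("top");cv2.imwrite("pics/t1.png",cv2.resize(p[100:300,180:400],None,fx=3,fy=3,interpolation=2))
E
```

```text
time_s: 7.15
ee_pos: [441.3, 148.9, 56.7]
ee_rot: [180.0, 0.0, 7.2]
force: [1.1, -0.1, -1.1]
gripper_width: 44.4
shift m [-0.0019 -0.0006  0.0117] roll -0.0 t 7.15 at [441.3 148.9  56.7]
```

View pics/t1.png

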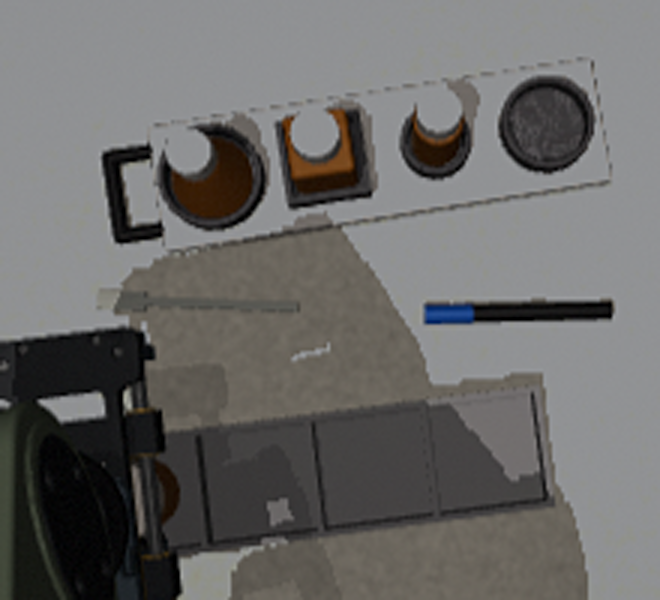

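The jar (its edge is at crop (178,490)) is over the first compartment, clear of the divider at (203,490). The sleeve it left is empty. Lowering the last 11 mm slowly.

```bash

python3 -m pendant '[{"xyz":[-0.001,0,0.002],"roll":0,"jaw":0.6},{"xyz":[-0.002,0,0.005],"roll":0,"jaw":0.6},{"xyz":[-0.002,0,0.007],"roll":0,"jaw":0.6},{"xyz":[-0.002,0,0.009],"roll":0,"jaw":0.6},{"xyz":[-0.002,0,0.0105],"roll":0,"jaw":0.6},{"xyz":[-0.002,0,0.0115],"roll":0,"jaw":0.6},{"xyz":[-0.002,0,0.0115],"roll":0,"jaw":0.6},{"xyz":[-0.002,0,0.0115],"roll":0,"jaw":0.6}]'

```

```text
time_s: 8.2
ee_pos: [439.3, 148.7, 45.5]
ee_rot: [180.0, -0.0, 7.2]
force: [0.3, 0.3, -1.6]
gripper_width: 45.0
```

```bash

python3 -m pendant '[{"xyz":[0,0,0.001],"roll":0,"jaw":0.6},{"xyz":[0,0,0.001],"roll":0,"jaw":0.5},{"xyz":[0,0,0.001],"roll":0,"jaw":0.45},{"xyz":[0,0,0.001],"roll":0,"jaw":0.4},{"xyz":[0,0,0.001],"roll":0,"jaw":0.3},{"xyz":[0,0,0.001],"roll":0,"jaw":0.15},{"xyz":[0,0,0.001],"roll":0,"jaw":0},{"xyz":[0,0,0.001],"roll":0,"jaw":0}]'
python3 -m pendant '[{"xyz":[0,0,-0.005],"roll":0,"jaw":0},{"xyz":[0,0,-0.02],"roll":0,"jaw":0},{"xyz":[0,0,-0.045],"roll":0,"jaw":0},{"xyz":[0,0,-0.07],"roll":0,"jaw":0},{"xyz":[0,0,-0.095],"roll":0,"jaw":0},{"xyz":[0,0,-0.120],"roll":0,"jaw":0},{"xyz":[0,0,-0.135],"roll":0,"jaw":0},{"xyz":[0,0,-0.140],"roll":0,"jaw":0}]'
python3 - <<'E'
from h import *
go(657.9,-27.6,187)
E
```

```text
time_s: 9.2
ee_pos: [439.3, 148.7, 44.4]
ee_rot: [180.0, -0.0, 7.2]
force: [-0.1, -1.0, -0.8]
gripper_width: 90.0
time_s: 10.2
ee_pos: [439.7, 148.8, 185.6]
ee_rot: [-180.0, -0.1, 7.2]
force: [-0.1, -0.0, 0.1]
gripper_width: 91.1
shift m [ 0.1944  0.2023 -0.0014] roll -2.2 t 10.2 at [439.7 148.8 185.6]
```

```bash

python3 -m pendant '[{"xyz":[0.015,0.015,0],"roll":-1,"jaw":0},{"xyz":[0.045,0.047,0],"roll":-2,"jaw":0},{"xyz":[0.080,0.083,0],"roll":-2.2,"jaw":0},{"xyz":[0.115,0.119,0],"roll":-2.2,"jaw":0},{"xyz":[0.15,0.155,0],"roll":-2.2,"jaw":0},{"xyz":[0.178,0.185,0],"roll":-2.2,"jaw":0},{"xyz":[0.192,0.200,0],"roll":-2.2,"jaw":0},{"xyz":[0.1945,0.2023,0],"roll":-2.2,"jaw":0}]'
python3 - <<'E'
from h import *
go(657.9,-27.6,51)
p,d=env.grab_frame("scene");cv2.imwrite("pics/s2.png",cv2.resize(p[130:330,220:480],None,fx=3,fy=3,interpolation=2))
E
```

```text
time_s: 11.2
ee_pos: [657.8, -28.6, 183.1]
ee_rot: [-180.0, 0.1, 9.3]
force: [-0.8, -0.2, -0.4]
gripper_width: 91.2
shift m [ 0.0003 -0.001   0.1321] roll -0.1 t 11.2 at [657.8 -28.6 183.1]
```

View pics/s2.png

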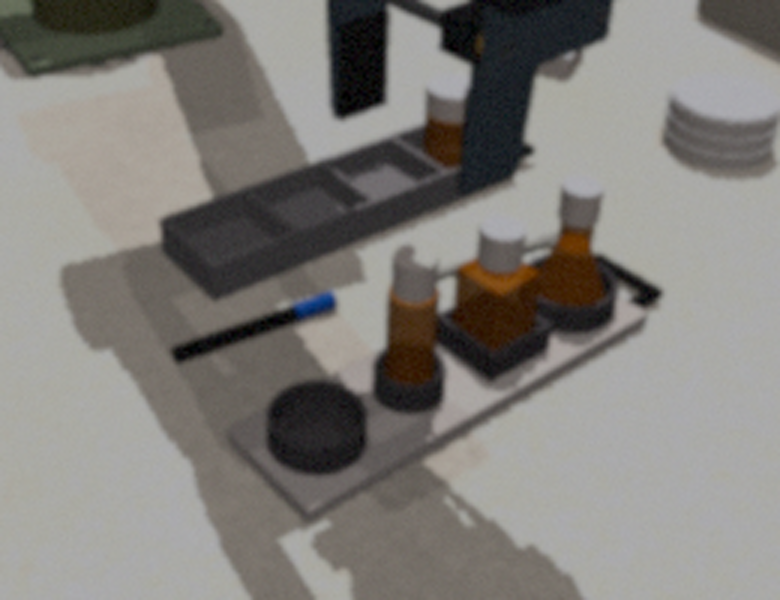

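The jar stands upright in the tray's first compartment (450,120). The gripper is above the slim bottle (410,330). Descending and gripping.

```bash

python3 -m pendant '[{"xyz":[0,-0.001,0.013],"roll":0,"jaw":0},{"xyz":[0,-0.001,0.035],"roll":0,"jaw":0},{"xyz":[0,-0.001,0.06],"roll":0,"jaw":0},{"xyz":[0,-0.001,0.085],"roll":0,"jaw":0},{"xyz":[0,-0.001,0.105],"roll":0,"jaw":0},{"xyz":[0,-0.001,0.120],"roll":0,"jaw":0},{"xyz":[0,-0.001,0.130],"roll":0,"jaw":0},{"xyz":[0,-0.001,0.132],"roll":0,"jaw":0}]'
python3 -m pendant '[{"xyz":[0,0,0],"roll":0,"jaw":0.2},{"xyz":[0,0,0],"roll":0,"jaw":0.35},{"xyz":[0,0,0],"roll":0,"jaw":0.5},{"xyz":[0,0,0],"roll":0,"jaw":0.58},{"xyz":[0,0,0],"roll":0,"jaw":0.64},{"xyz":[0,0,0],"roll":0,"jaw":0.68},{"xyz":[0,0,0],"roll":0,"jaw":0.75},{"xyz":[0,0,0],"roll":0,"jaw":0.75}]' 12
python3 -m pendant '[{"xyz":[0,0,-0.005],"roll":0,"jaw":0.75},{"xyz":[0,0,-0.015],"roll":0,"jaw":0.75},{"xyz":[0,0,-0.030],"roll":0,"jaw":0.75},{"xyz":[0,0,-0.05],"roll":0,"jaw":0.75},{"xyz":[0,0,-0.07],"roll":0,"jaw":0.75},{"xyz":[0,0,-0.087],"roll":0,"jaw":0.75},{"xyz":[0,0,-0.1],"roll":0,"jaw":0.75},{"xyz":[0,0,-0.105],"roll":0,"jaw":0.75}]'
python3 -c "from h import *; go(448.1,79.7,150,7.2)"
```

```text
time_s: 12.25
ee_pos: [657.0, -26.5, 51.9]
ee_rot: [-180.0, 0.0, 9.4]
force: [0.6, 0.8, 0.5]
gripper_width: 91.3
time_s: 13.25
ee_pos: [657.4, -26.8, 52.5]
ee_rot: [180.0, -0.0, 9.4]
force: [-0.4, -0.8, 0.5]
gripper_width: 30.1
time_s: 14.25
ee_pos: [657.7, -26.7, 158.6]
ee_rot: [180.0, -0.1, 9.4]
force: [-0.7, 0.1, -0.3]
gripper_width: 29.9
shift m [-0.1894 -0.1392  0.0086] roll 2.2 t 14.25 at [657.7 -26.7 158.6]
```

```bash

python3 -m pendant '[{"xyz":[-0.012,-0.009,0],"roll":0.5,"jaw":0.75},{"xyz":[-0.036,-0.026,0],"roll":1,"jaw":0.75},{"xyz":[-0.068,-0.050,0],"roll":1.5,"jaw":0.75},{"xyz":[-0.1,-0.074,0],"roll":2,"jaw":0.75},{"xyz":[-0.132,-0.097,0],"roll":2.2,"jaw":0.75},{"xyz":[-0.162,-0.119,0],"roll":2.2,"jaw":0.75},{"xyz":[-0.182,-0.134,0],"roll":2.2,"jaw":0.75},{"xyz":[-0.1894,-0.1392,0],"roll":2.2,"jaw":0.75}]'
python3 -m pendant '[{"xyz":[0,0,0.010],"roll":0,"jaw":0.75},{"xyz":[0,0,0.030],"roll":0,"jaw":0.75},{"xyz":[0,0,0.05],"roll":0,"jaw":0.75},{"xyz":[0,0,0.068],"roll":0,"jaw":0.75},{"xyz":[0,0,0.082],"roll":0,"jaw":0.75},{"xyz":[0,0,0.093],"roll":0,"jaw":0.75},{"xyz":[0,0,0.099],"roll":0,"jaw":0.75},{"xyz":[0,0,0.100],"roll":0,"jaw":0.75}]'
python3 -c "from h import *; go(448.1,79.7,45.8,7.2)"
```

```text
time_s: 15.25
ee_pos: [445.3, 80.2, 156.9]
ee_rot: [180.0, 0.1, 7.2]
force: [0.0, -0.0, -0.5]
gripper_width: 29.5
time_s: 16.25
ee_pos: [447.9, 79.7, 57.2]
ee_rot: [180.0, 0.0, 7.2]
force: [-0.0, -0.7, -1.0]
gripper_width: 29.8
shift m [0.0002 0.     0.0114] roll -0.0 t 16.25 at [447.9  79.7  57.2]
```

```bash

python3 -m pendant '[{"xyz":[0,0,0.002],"roll":0,"jaw":0.75},{"xyz":[0,0,0.005],"roll":0,"jaw":0.75},{"xyz":[0,0,0.007],"roll":0,"jaw":0.75},{"xyz":[0,0,0.009],"roll":0,"jaw":0.75},{"xyz":[0,0,0.0105],"roll":0,"jaw":0.75},{"xyz":[0,0,0.0115],"roll":0,"jaw":0.75},{"xyz":[0,0,0.0115],"roll":0,"jaw":0.75},{"xyz":[0,0,0.0115],"roll":0,"jaw":0.75}]'
python3 -m pendant '[{"xyz":[0,0,0.001],"roll":0,"jaw":0.75},{"xyz":[0,0,0.001],"roll":0,"jaw":0.66},{"xyz":[0,0,0.001],"roll":0,"jaw":0.61},{"xyz":[0,0,0.001],"roll":0,"jaw":0.56},{"xyz":[0,0,0.001],"roll":0,"jaw":0.45},{"xyz":[0,0,0.001],"roll":0,"jaw":0.3},{"xyz":[0,0,0.001],"roll":0,"jaw":0.15},{"xyz":[0,0,0.001],"roll":0,"jaw":0}]'
python3 -m pendant '[{"xyz":[0,0,-0.003],"roll":0,"jaw":0},{"xyz":[0,0,-0.02],"roll":0,"jaw":0},{"xyz":[0,0,-0.045],"roll":0,"jaw":0},{"xyz":[0,0,-0.07],"roll":0,"jaw":0},{"xyz":[0,0,-0.095],"roll":0,"jaw":0},{"xyz":[0,0,-0.120],"roll":0,"jaw":0},{"xyz":[0,0,-0.135],"roll":0,"jaw":0},{"xyz":[0,0,-0.140],"roll":0,"jaw":0}]'
python3 -c "from h import *; go(646.2,41.6,185)"
```

```text
time_s: 17.25
ee_pos: [447.9, 79.8, 46.0]
ee_rot: [180.0, -0.0, 7.2]
force: [-0.1, -0.1, 0.0]
gripper_width: 29.5
time_s: 18.25
ee_pos: [447.8, 79.7, 44.9]
ee_rot: [180.0, -0.0, 7.2]
force: [-0.0, 0.3, -1.1]
gripper_width: 77.3
time_s: 19.25
ee_pos: [448.2, 79.8, 186.0]
ee_rot: [180.0, -0.1, 7.2]
force: [0.2, 0.2, 0.4]
gripper_width: 90.8
shift m [0.1917 0.0627 0.001 ] roll -2.2 t 19.25 at [448.2  79.8 186. ]
```

```bash

python3 -m pendant '[{"xyz":[0.012,0.004,0],"roll":-1,"jaw":0},{"xyz":[0.040,0.013,0],"roll":-2,"jaw":0},{"xyz":[0.075,0.025,0],"roll":-2.2,"jaw":0},{"xyz":[0.112,0.037,0],"roll":-2.2,"jaw":0},{"xyz":[0.148,0.048,0],"roll":-2.2,"jaw":0},{"xyz":[0.176,0.057,0],"roll":-2.2,"jaw":0},{"xyz":[0.190,0.062,0],"roll":-2.2,"jaw":0},{"xyz":[0.1917,0.0627,0],"roll":-2.2,"jaw":0}]'
python3 - <<'E'
from h import *
go(646.2,41.6,44)
p,d=env.grab_frame("scene");cv2.imwrite("pics/s3.png",cv2.resize(p[130:330,220:480],None,fx=3,fy=3,interpolation=2))
E
```

```text
time_s: 20.25
ee_pos: [646.0, 41.2, 183.7]
ee_rot: [-180.0, 0.1, 9.4]
force: [-1.2, 0.3, 0.1]
gripper_width: 91.3
shift m [ 0.0002 -0.0003  0.1397] roll -0.0 t 20.25 at [646.   41.2 183.7]
```

View pics/s3.png

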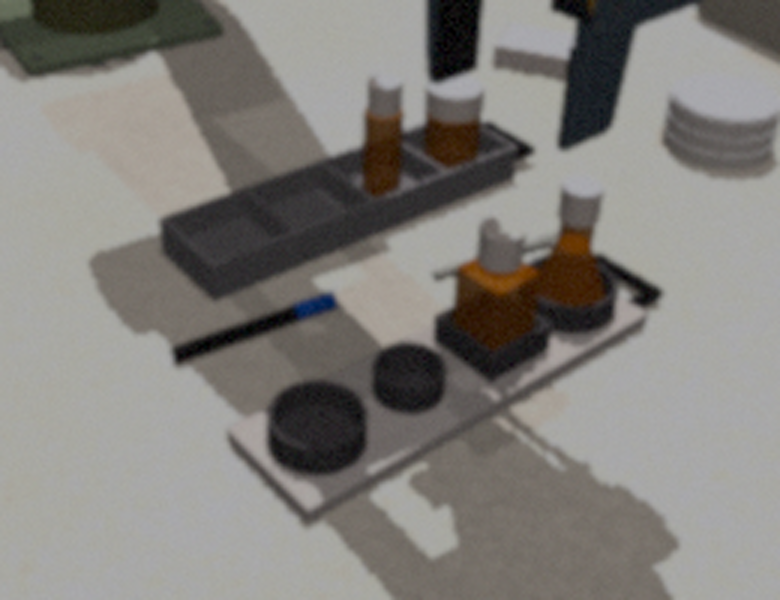

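The jar (455,120) and the slim bottle (383,135) both stand upright in the tray. Now the square bottle (500,300).

```bash

python3 -m pendant '[{"xyz":[0,0,0.013],"roll":0,"jaw":0},{"xyz":[0,0,0.035],"roll":0,"jaw":0},{"xyz":[0,0,0.06],"roll":0,"jaw":0},{"xyz":[0,0,0.085],"roll":0,"jaw":0},{"xyz":[0,0,0.108],"roll":0,"jaw":0},{"xyz":[0,0,0.126],"roll":0,"jaw":0},{"xyz":[0,0,0.138],"roll":0,"jaw":0},{"xyz":[0,0,0.1405],"roll":0,"jaw":0}]'
python3 -m pendant '[{"xyz":[0,0,0],"roll":0,"jaw":0.2},{"xyz":[0,0,0],"roll":0,"jaw":0.35},{"xyz":[0,0,0],"roll":0,"jaw":0.45},{"xyz":[0,0,0],"roll":0,"jaw":0.5},{"xyz":[0,0,0],"roll":0,"jaw":0.55},{"xyz":[0,0,0],"roll":0,"jaw":0.6},{"xyz":[0,0,0],"roll":0,"jaw":0.68},{"xyz":[0,0,0],"roll":0,"jaw":0.68}]' 14
python3 -m pendant '[{"xyz":[0,0,-0.005],"roll":0,"jaw":0.68},{"xyz":[0,0,-0.015],"roll":0,"jaw":0.68},{"xyz":[0,0,-0.030],"roll":0,"jaw":0.68},{"xyz":[0,0,-0.05],"roll":0,"jaw":0.68},{"xyz":[0,0,-0.07],"roll":0,"jaw":0.68},{"xyz":[0,0,-0.087],"roll":0,"jaw":0.68},{"xyz":[0,0,-0.1],"roll":0,"jaw":0.68},{"xyz":[0,0,-0.105],"roll":0,"jaw":0.68}]'
python3 -c "from h import *; go(456.9,10.3,150,7.2)"
```

```text
time_s: 21.3
ee_pos: [645.4, 41.5, 43.8]
ee_rot: [-180.0, 0.1, 9.4]
force: [0.1, 0.3, 0.9]
gripper_width: 91.1
time_s: 22.3
ee_pos: [645.9, 41.5, 44.5]
ee_rot: [180.0, -0.0, 9.4]
force: [-0.3, -0.1, 0.6]
gripper_width: 38.2
time_s: 23.3
ee_pos: [646.2, 41.5, 150.5]
ee_rot: [180.0, -0.1, 9.4]
force: [-1.1, -0.6, -0.6]
gripper_width: 38.2
shift m [-0.1918 -0.      0.0005] roll 2.2 t 23.3 at [646.2  41.5 150.5]
```

```bash

python3 -m pendant '[{"xyz":[-0.012,0,0],"roll":0.5,"jaw":0.68},{"xyz":[-0.036,0,0],"roll":1,"jaw":0.68},{"xyz":[-0.068,0,0],"roll":1.5,"jaw":0.68},{"xyz":[-0.1,0,0],"roll":2,"jaw":0.68},{"xyz":[-0.132,0,0],"roll":2.2,"jaw":0.68},{"xyz":[-0.162,0,0],"roll":2.2,"jaw":0.68},{"xyz":[-0.184,0,0],"roll":2.2,"jaw":0.68},{"xyz":[-0.1918,0,0],"roll":2.2,"jaw":0.68}]'
python3 -m pendant '[{"xyz":[0,0,0.010],"roll":0,"jaw":0.68},{"xyz":[0,0,0.030],"roll":0,"jaw":0.68},{"xyz":[0,0,0.05],"roll":0,"jaw":0.68},{"xyz":[0,0,0.068],"roll":0,"jaw":0.68},{"xyz":[0,0,0.082],"roll":0,"jaw":0.68},{"xyz":[0,0,0.093],"roll":0,"jaw":0.68},{"xyz":[0,0,0.099],"roll":0,"jaw":0.68},{"xyz":[0,0,0.100],"roll":0,"jaw":0.68}]'
python3 -c "from h import *; go(456.9,10.3,37,7.2)"
```

```text
time_s: 24.3
ee_pos: [454.3, 10.0, 148.9]
ee_rot: [-180.0, 0.1, 7.2]
force: [0.8, 0.3, -2.3]
gripper_width: 38.2
time_s: 25.3
ee_pos: [456.7, 10.2, 49.2]
ee_rot: [180.0, 0.0, 7.2]
force: [0.9, -0.8, -1.5]
gripper_width: 38.0
shift m [ 0.0002 -0.      0.0122] roll -0.0 t 25.3 at [456.7  10.2  49.2]
```

```bash

python3 -m pendant '[{"xyz":[0,0,0.002],"roll":0,"jaw":0.68},{"xyz":[0,0,0.005],"roll":0,"jaw":0.68},{"xyz":[0,0,0.008],"roll":0,"jaw":0.68},{"xyz":[0,0,0.010],"roll":0,"jaw":0.68},{"xyz":[0,0,0.0115],"roll":0,"jaw":0.68},{"xyz":[0,0,0.0125],"roll":0,"jaw":0.68},{"xyz":[0,0,0.0125],"roll":0,"jaw":0.68},{"xyz":[0,0,0.0125],"roll":0,"jaw":0.68}]'
python3 -m pendant '[{"xyz":[0,0,0.001],"roll":0,"jaw":0.68},{"xyz":[0,0,0.001],"roll":0,"jaw":0.58},{"xyz":[0,0,0.001],"roll":0,"jaw":0.53},{"xyz":[0,0,0.001],"roll":0,"jaw":0.48},{"xyz":[0,0,0.001],"roll":0,"jaw":0.35},{"xyz":[0,0,0.001],"roll":0,"jaw":0.2},{"xyz":[0,0,0.001],"roll":0,"jaw":0.1},{"xyz":[0,0,0.001],"roll":0,"jaw":0}]'
python3 -m pendant '[{"xyz":[0,0,-0.003],"roll":0,"jaw":0},{"xyz":[0,0,-0.02],"roll":0,"jaw":0},{"xyz":[0,0,-0.045],"roll":0,"jaw":0},{"xyz":[0,0,-0.07],"roll":0,"jaw":0},{"xyz":[0,0,-0.095],"roll":0,"jaw":0},{"xyz":[0,0,-0.120],"roll":0,"jaw":0},{"xyz":[0,0,-0.140],"roll":0,"jaw":0},{"xyz":[0,0,-0.148],"roll":0,"jaw":0}]'
python3 -c "from h import *; go(634.6,110.8,185)"
```

```text
time_s: 26.3
ee_pos: [456.7, 10.2, 37.0]
ee_rot: [180.0, -0.0, 7.2]
force: [-0.4, -0.2, -2.0]
gripper_width: 37.8
time_s: 27.3
ee_pos: [456.6, 10.2, 35.9]
ee_rot: [180.0, -0.0, 7.2]
force: [-0.6, 0.2, -0.5]
gripper_width: 84.3
time_s: 28.3
ee_pos: [457.1, 10.2, 185.2]
ee_rot: [180.0, -0.1, 7.2]
force: [0.1, 0.3, -0.5]
gripper_width: 91.5
shift m [ 0.1887 -0.0776  0.0002] roll -2.2 t 28.3 at [457.1  10.2 185.2]
```

```bash

python3 -m pendant '[{"xyz":[0.012,-0.005,0],"roll":-1,"jaw":0},{"xyz":[0.040,-0.016,0],"roll":-2,"jaw":0},{"xyz":[0.075,-0.031,0],"roll":-2.2,"jaw":0},{"xyz":[0.112,-0.046,0],"roll":-2.2,"jaw":0},{"xyz":[0.146,-0.060,0],"roll":-2.2,"jaw":0},{"xyz":[0.174,-0.072,0],"roll":-2.2,"jaw":0},{"xyz":[0.187,-0.077,0],"roll":-2.2,"jaw":0},{"xyz":[0.1887,-0.0776,0],"roll":-2.2,"jaw":0}]'
python3 - <<'E'
from h import *
go(634.6,110.8,72.5)
p,d=env.grab_frame("scene");cv2.imwrite("pics/s4.png",cv2.resize(p[130:330,220:480],None,fx=3,fy=3,interpolation=2))
E
```

```text
time_s: 29.3
ee_pos: [634.1, 111.1, 182.6]
ee_rot: [180.0, 0.1, 9.4]
force: [-1.1, -0.2, 0.6]
gripper_width: 91.1
shift m [0.0004 0.0004 0.1101] roll 0.0 t 29.3 at [634.1 111.1 182.6]
```

View pics/s4.png

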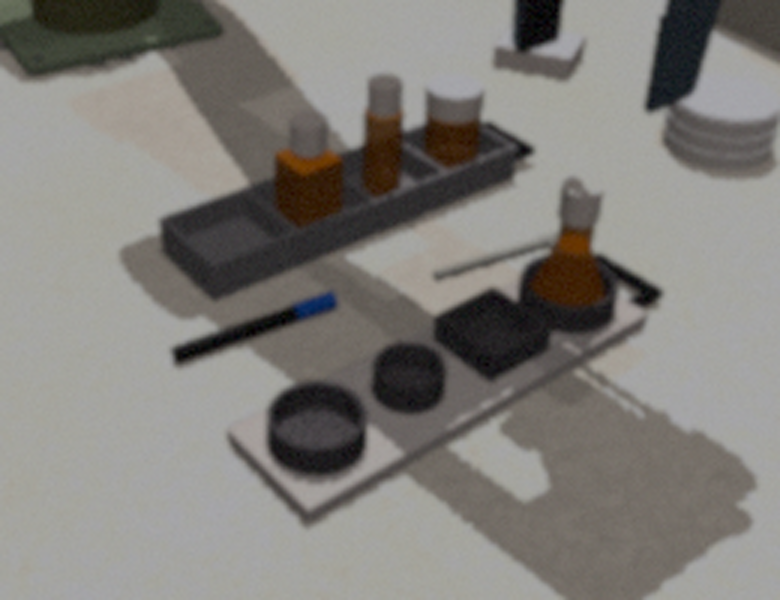

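Three samples stand upright in the tray, with the square bottle at (310,175). Only the flask (572,255) is left.

```bash

python3 -m pendant '[{"xyz":[0,0,0.012],"roll":0,"jaw":0},{"xyz":[0,0,0.030],"roll":0,"jaw":0},{"xyz":[0,0,0.05],"roll":0,"jaw":0},{"xyz":[0,0,0.07],"roll":0,"jaw":0},{"xyz":[0,0,0.087],"roll":0,"jaw":0},{"xyz":[0,0,0.1],"roll":0,"jaw":0},{"xyz":[0,0,0.109],"roll":0,"jaw":0},{"xyz":[0,0,0.111],"roll":0,"jaw":0}]'
python3 -m pendant '[{"xyz":[0,0,0],"roll":0,"jaw":0.25},{"xyz":[0,0,0],"roll":0,"jaw":0.4},{"xyz":[0,0,0],"roll":0,"jaw":0.55},{"xyz":[0,0,0],"roll":0,"jaw":0.62},{"xyz":[0,0,0],"roll":0,"jaw":0.67},{"xyz":[0,0,0],"roll":0,"jaw":0.72},{"xyz":[0,0,0],"roll":0,"jaw":0.8},{"xyz":[0,0,0],"roll":0,"jaw":0.8}]' 12
python3 -m pendant '[{"xyz":[0,0,-0.005],"roll":0,"jaw":0.8},{"xyz":[0,0,-0.015],"roll":0,"jaw":0.8},{"xyz":[0,0,-0.030],"roll":0,"jaw":0.8},{"xyz":[0,0,-0.05],"roll":0,"jaw":0.8},{"xyz":[0,0,-0.07],"roll":0,"jaw":0.8},{"xyz":[0,0,-0.087],"roll":0,"jaw":0.8},{"xyz":[0,0,-0.1],"roll":0,"jaw":0.8},{"xyz":[0,0,-0.105],"roll":0,"jaw":0.8}]'
python3 -c "from h import *; go(465.7,-59.2,177,7.2)"
```

```text
time_s: 30.35
ee_pos: [633.9, 110.7, 72.4]
ee_rot: [180.0, 0.0, 9.4]
force: [-0.5, 0.3, 0.1]
gripper_width: 91.3
time_s: 31.35
ee_pos: [634.1, 110.8, 72.9]
ee_rot: [180.0, 0.0, 9.4]
force: [0.4, 0.1, -0.4]
gripper_width: 25.5
time_s: 32.35
ee_pos: [634.4, 110.8, 179.0]
ee_rot: [180.0, -0.1, 9.4]
force: [0.0, -0.2, -1.3]
gripper_width: 25.7
shift m [-0.1942  0.1403  0.002 ] roll 2.2 t 32.35 at [634.4 110.8 179. ]
```

```bash

python3 -m pendant '[{"xyz":[-0.012,0.009,0],"roll":0.5,"jaw":0.8},{"xyz":[-0.038,0.027,0],"roll":1,"jaw":0.8},{"xyz":[-0.070,0.051,0],"roll":1.5,"jaw":0.8},{"xyz":[-0.103,0.074,0],"roll":2,"jaw":0.8},{"xyz":[-0.136,0.098,0],"roll":2.2,"jaw":0.8},{"xyz":[-0.166,0.120,0],"roll":2.2,"jaw":0.8},{"xyz":[-0.187,0.135,0],"roll":2.2,"jaw":0.8},{"xyz":[-0.1942,0.1403,0],"roll":2.2,"jaw":0.8}]'
python3 -m pendant '[{"xyz":[0,0,0.010],"roll":0,"jaw":0.8},{"xyz":[0,0,0.030],"roll":0,"jaw":0.8},{"xyz":[0,0,0.05],"roll":0,"jaw":0.8},{"xyz":[0,0,0.065],"roll":0,"jaw":0.8},{"xyz":[0,0,0.075],"roll":0,"jaw":0.8},{"xyz":[0,0,0.080],"roll":0,"jaw":0.8},{"xyz":[0,0,0.080],"roll":0,"jaw":0.8},{"xyz":[0,0,0.080],"roll":0,"jaw":0.8}]'
python3 - <<'E'
from h import *
go(465.7,-59.2,66.5,7.2)
p,d=env.grab_frame("scene");cv2.imwrite("pics/s5.png",cv2.resize(p[130:330,220:480],None,fx=3,fy=3,interpolation=2))
E
```

```text
time_s: 33.35
ee_pos: [463.3, -60.2, 177.4]
ee_rot: [-180.0, 0.1, 7.1]
force: [-0.3, -0.5, -1.1]
gripper_width: 25.7
time_s: 34.35
ee_pos: [465.9, -59.3, 98.4]
ee_rot: [180.0, -0.1, 7.2]
force: [-0.5, -0.3, 0.5]
gripper_width: 25.8
shift m [-0.0001 -0.0001  0.0319] roll -0.0 t 34.35 at [465.9 -59.3  98.4]
```

View pics/s5.png

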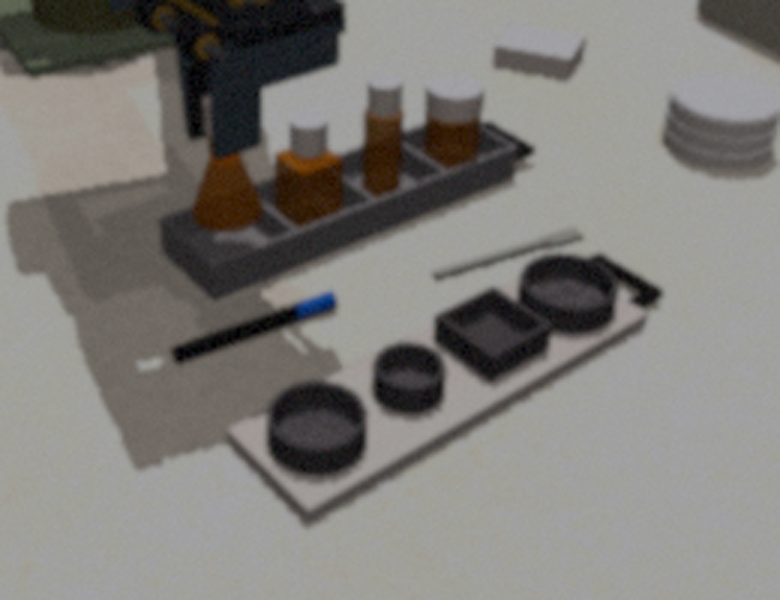

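The flask hangs upright over the last compartment (228,200). Lowering and releasing.

```bash

python3 -m pendant '[{"xyz":[0,0,0.006],"roll":0,"jaw":0.8},{"xyz":[0,0,0.014],"roll":0,"jaw":0.8},{"xyz":[0,0,0.021],"roll":0,"jaw":0.8},{"xyz":[0,0,0.026],"roll":0,"jaw":0.8},{"xyz":[0,0,0.029],"roll":0,"jaw":0.8},{"xyz":[0,0,0.031],"roll":0,"jaw":0.8},{"xyz":[0,0,0.032],"roll":0,"jaw":0.8},{"xyz":[0,0,0.032],"roll":0,"jaw":0.8}]'
python3 -m pendant '[{"xyz":[0,0,0.0008],"roll":0,"jaw":0.8},{"xyz":[0,0,0.0008],"roll":0,"jaw":0.71},{"xyz":[0,0,0.0008],"roll":0,"jaw":0.66},{"xyz":[0,0,0.0008],"roll":0,"jaw":0.61},{"xyz":[0,0,0.0008],"roll":0,"jaw":0.5},{"xyz":[0,0,0.0008],"roll":0,"jaw":0.35},{"xyz":[0,0,0.0008],"roll":0,"jaw":0.2},{"xyz":[0,0,0.0008],"roll":0,"jaw":0}]'
python3 -m pendant '[{"xyz":[0,0,-0.003],"roll":0,"jaw":0},{"xyz":[0,0,-0.02],"roll":0,"jaw":0},{"xyz":[0,0,-0.045],"roll":0,"jaw":0},{"xyz":[0,0,-0.07],"roll":0,"jaw":0},{"xyz":[0,0,-0.095],"roll":0,"jaw":0},{"xyz":[0,0,-0.120],"roll":0,"jaw":0},{"xyz":[0,0,-0.130],"roll":0,"jaw":0},{"xyz":[0,0,-0.130],"roll":0,"jaw":0}]'
python3 -m pendant '[{"xyz":[0,0.02,0],"roll":0,"jaw":0},{"xyz":[0,0.05,0],"roll":0,"jaw":0},{"xyz":[0,0.09,0],"roll":0,"jaw":0},{"xyz":[0,0.13,0],"roll":0,"jaw":0},{"xyz":[0,0.17,0],"roll":0,"jaw":0},{"xyz":[0,0.2,0],"roll":0,"jaw":0},{"xyz":[0,0.22,0],"roll":0,"jaw":0},{"xyz":[0,0.22,0],"roll":0,"jaw":0}]'
python3 - <<'E'
from h import *
p,d=env.grab_frame("top");C=cloud("top",d);Z=C[...,2]
cv2.imwrite("pics/t2.png",cv2.resize(p[190:300,180:400],None,fx=3.5,fy=3.5,interpolation=2))
hsv=cv2.cvtColor(p,cv2.COLOR_BGR2HSV)
y=np.radians(7.2);o=np.array([452.5,45])
for n,z,yy in(("jar",80,105),("slim",104,35),("square",94,-35),("flask",98,-105)):
    P=C[...,:2]-o;Y=P@[-np.sin(y),np.cos(y)];X=P@[np.cos(y),np.sin(y)]
    m=(abs(Z-z)<6)&(abs(Y-yy)<35)&(abs(X)<37)
    print(n,m.sum(),"xy in tray",np.round([X[m].mean(),Y[m].mean()-yy],1),"top z",np.round(np.median(Z[m]),1),"want",z)
p,d=env.grab_frame("scene");cv2.imwrite("pics/s6.png",cv2.resize(p[130:330,220:480],None,fx=3,fy=3,interpolation=2))
E
```

```text
time_s: 35.4
ee_pos: [465.5, -59.3, 66.0]
ee_rot: [180.0, -0.0, 7.2]
force: [-0.3, -0.4, -0.6]
gripper_width: 25.7
time_s: 36.4
ee_pos: [465.4, -59.3, 65.1]
ee_rot: [180.0, 0.0, 7.2]
force: [-0.8, 0.2, -0.4]
gripper_width: 72.7
time_s: 37.4
ee_pos: [465.5, -59.3, 195.4]
ee_rot: [180.0, -0.1, 7.2]
force: [0.3, -0.6, 0.4]
gripper_width: 91.3
time_s: 38.4
ee_pos: [492.6, -278.0, 194.1]
ee_rot: [-179.9, 0.1, 7.1]
force: [0.2, -0.3, -0.2]
gripper_width: 91.0
jar 567 xy in tray [ 0. -1.] top z 81.2 want 80
slim 198 xy in tray [ 0.2 -1.3] top z 105.3 want 104
square 221 xy in tray [ 0.1 -0.3] top z 95.4 want 94
flask 190 xy in tray [ 0.7 -0.4] top z 99.2 want 98
```

View pics/t2.png

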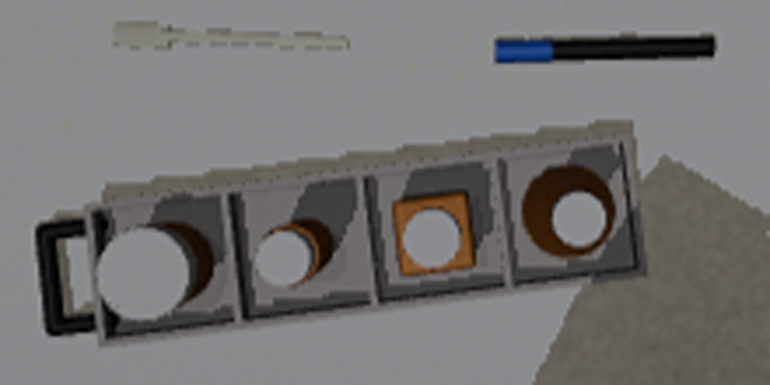

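View pics/s6.png

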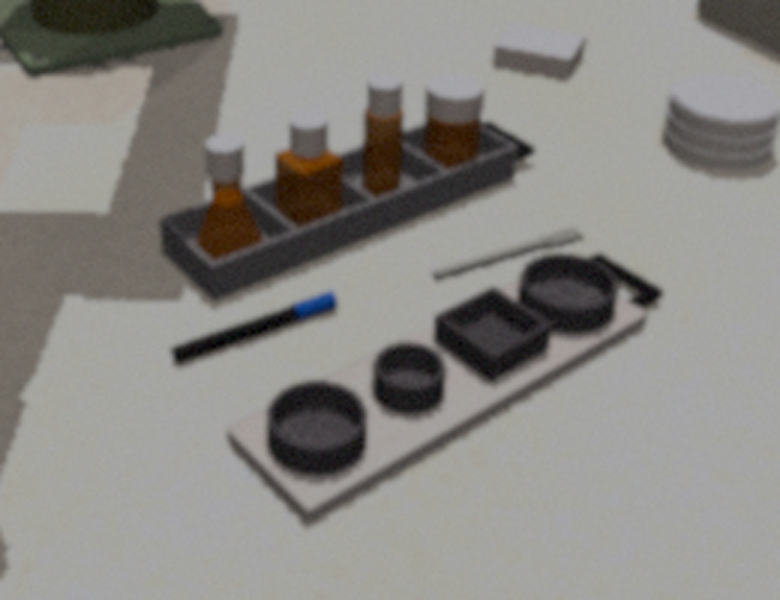

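From the tray's handle the order is now jar, slim, square, flask, all upright and centred, and the gripper is clear. Handing in.

```bash
python3 -c "from workcell import env; print(env.job_done())"
```

```text
the job is handed in; nothing more can be done
None
```

I moved all four samples into the tray in reverse order and handed the job in at about 38.5 s of the 106 s allowed. From the tray's handle they stand jar, slim bottle, square bottle, flask; on the carrier, flask was nearest the handle and jar farthest.

- **Position:** In the last top view each cap centre lay within about 1.5 mm of its compartment centre, measured against the tray pose I had estimated from the first image.
- **Height:** The tops read 1.2–1.4 mm above the nominal standing height. That matches the offset the depth camera showed on the bare table, so the feet are on the floor.
- **Upright and let go:** Both views showed all four upright, with the gripper open and about 220 mm beyond the flask.

No check failed or disagreed. I did not measure tilt or speed as numbers, and the hand-in gives no verdict.

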